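# Seat the drip plate on its locating pins

### The arm

A 6-joint arm with a two-finger parallel gripper is mounted at the origin on the work surface. World frame = base frame: x ahead of the robot, y to its left, z up, the work surface at z = 0. Lengths are in mm, angles in rad, forces in N, time in s.
With the tool pointing down it reaches from about 275 to 750 mm from the base axis. Payload 10.2 kg.
Tool frame: the origin (TCP) lies midway between the tips of the shut fingers; the grasp point (between the pads) lies 19 mm behind it (ctrl.grip_depth is the distance from the TCP to the grasp point, in mm); y points along the fingers, x is the direction in which the jaws open and shut, and the axes are right-handed (so a half turn about y gives the same grasp; the last joint's range is limited). The gripper opens to 85 mm and grips with 20 to 120 N. Pads are 22 mm wide; open, the fingers measure 114 mm over their backs; the gripper's body (76 mm by 85 mm) begins 54 mm behind the grasp point. The pads swing forward as they close: fully open they stand 13 mm farther back than shut.
Start: joints at [1.058, 0.313, 1.498, -0, 1.331, -0.223], TCP at [150.037, 503.11, 231.294] pointing down, gripper open.
Joint ranges: [-2.94, 2.94], [-0.97, 2.17], [0.19, 2.56], [-1.23, 4.37], [0.02, 3.11], [-2.88, 2.88]. Speed limits (rad/s): [2.39, 2.39, 3.01, 3.14, 3.14, 3.14].

### API

Orientations are given as a unit quaternion [w, x, y, z].
In Python, from rig import ctrl gives the robot as it stands. The module is installed in compiled form; this text tells all that it offers.
- The arm moves only by the tool drive_tool, never from a script. Its arguments are lists of equal length, an entry for each row: "gripper": the closure, from 0 (fully open) to 1 (shut); "offset": the shift along the tool's x, y, z in m, a list of three; "turn": the turn about the tool's y in degrees. In form: {"gripper": [gripper, ...], "offset": [[tx, ty, tz], ...], "turn": [turn, ...]}. A call has 1 to 20 rows; each row shifts and turns the commanded pose from where the row before left it, along the tool's axes as they then stand; what a row does not reach is not made up. A row lasts 1/12 s, in which the tool goes at most 41.7 mm and 7.16 degrees, less where a joint would pass 70% of its speed; a pose out of reach is approached as far as the arm can. A call is refused whole if a number of a shift passes 0.0417 or a number of a turn 7.16, either way. A call with a gripper value outside its range is refused whole. The fingers move at their own pace and stop on an object; "force" is the grip in N (left out, the last holds). Time passes only in rows, so rows that do not move let the fingers close. It gives the time, the measured TCP pose, the force and the opening at its end, in the units of the state.
- ctrl.sense(): the state, without advancing time (a new reading comes with each control period).
- ctrl.capture(name): name is "scene" or "side" or "wrist"; returns (picture, depth): 420x560x3 uint8, red, green, blue; 420x560 float32, mm along the optical axis (not along the pixel's ray), 0 where there is no reading.
- ctrl.camera_params(name): a dict with "fovy" (degrees; the focal length in pixels is half the picture's height over the tangent of half this angle, whatever the lens; pixels are square), "cx", "cy" (the principal point, pixels), "view" (4x4, takes a point from world to camera coordinates); the wrist camera has in their place "tool_from_camera" (4x4, takes a point from camera to tool coordinates, whose origin is the TCP and whose axes are the tool frame's). Camera axes: x right, y down, z forward; pixel columns grow to the right and rows downward; lengths in mm; the calibration is good to about 2 mm. A picture is of the moment at which its call begins: read the wrist's pose just before it. camera_params takes no time and is no camera call.
- ctrl.finish_job(): hands the job in, once; it reports no verdict.
Trained networks look in the newest picture that a camera, given by its name, has taken for a name from the list of things; names that differ only in an ending like _2 or _b are one class to them, and where a whole thing is asked for, a point or a joint stands for the part that bears it (a point fixed in the world has none). Each returns a list of dicts, best first, with "score" (0 to 1); they miss things now and then, are a little off and sometimes report something else, mostly with a low value. They report only what shows in the picture. A call takes as long as a camera call.
- ctrl.boxes_of(camera, query): "centre" ([x, y, z] in mm, in the coordinates of the camera as it stood for that picture, good to about 4 mm: the middle of the surface that is visible of it).
- ctrl.regions_of(camera, query): "mask" (420x560 bool, what is visible of it).
- ctrl.pinpoint(camera, query): "centre" ([x, y, z] in mm, in the coordinates of the camera as it stood for that picture, good to about 4 mm: a listed point, or the origin of a listed thing).
The state is a dict: "time_s": time; "joints": joint angles; "dq": joint speeds; "tau": joint torques, N m; "eef_pos": TCP position; "ee_rot": TCP orientation; "force": force on the tool from outside, world axes, zero at the start; "wrist_torque": the same for the moment, N m; "grip_width": opening from 0.0 (shut) to 1.0 (fully open).
Only numpy, scipy, OpenCV 4.12 (cv2) and the standard library are available. Lean on these libraries where they do the work, as an engineer would, in place of code of your own. Each camera call takes 0.05 s, during which the arm holds its last target.

### The job

The drip plate lies crooked on the drip tray, propped up on the tray's two brass locating pins. Without gripping it or picking it up, push it with the fingertips back against the tray's green lip and nudge it sideways until both of its round holes drop over the pins and it lies flat on the deck. Leave the cups, jug, tamper and everything else standing around it where they are.

Things in the scene. Friction and masses are not known exactly. Their poses are not given: they have to be found in the camera images.
- tray: Fixed black drip tray, flat deck 220 (its x) by 360 mm (its y), top 30 mm above the work surface, no side walls. On its far (+x) edge a dark green lip, 12 mm thick, 20 mm above the deck, inner face at tray x = 96 mm, orange mark at y = 0. Two brass locating pins stand on the deck, at first hidden under the plate. Origin: centre of its underside, on the work surface; z up.
- plate: Loose silvery plate with painted dark slots, 130 (its x) by 200 (its y) by 12 mm, 0.3 to 0.65 kg. Two 16 mm through holes, ringed orange, near its -x edge; orange mark at the middle of its +x edge. Origin: centre of its underside. At first its +x edge lies on the deck 12 to 32 mm short of the lip and its -x edge is propped 11 mm up by the pins. Seated: flat, origin at tray (30, 0, 30) mm.
- pin_left (a point): Foot (at deck height) of the brass pin on the tray's +y side, at tray x = -15, y = 50 mm. Pin 12 mm thick, 8 mm high, chamfered tip. With the plate against the lip the holes are in line with the pins in x (1 mm gap at the lip when centred; the pins leave 2 mm play each way).
- pin_right (a point): Foot (at deck height) of the other brass pin, of the same size, at tray x = -15, y = -50 mm.
- hole_left (a point): Centre of the plate's +y hole on its underside, at plate x = -45, y = 50 mm. Seated, it coincides with pin_left. At the start the plate is 18 to 36 mm too far left or right and up to 5 degrees askew.
- hole_right (a point): Centre of the plate's -y hole on its underside, at plate x = -45, y = -50 mm. Seated, it coincides with pin_right.
- cups_a: Loose stack of white paper cups, upside down, 83 mm wide at the base, 121 mm high, left of the tray. Origin: centre of its underside. Leave alone.
- cups_b: Loose stack of white paper cups, upside down, 83 mm wide at the base, 103 mm high, right of the tray. Origin: centre of its underside. Leave alone.
- jug: Loose steel milk jug with a side handle, 84 mm wide, 100 mm high, right of the tray. Origin: centre of its underside. Leave alone.
- tamper: Loose dark steel coffee tamper, foot 58 mm wide, 80 mm high, in front of the tray on the left. Origin: centre of its underside. Leave alone.
- dosing_ring: Loose dark steel ring, 62 mm wide, 22 mm high, in front of the tray on the right. Origin: centre of its underside. Leave alone.
- basket: Loose steel filter basket, 62 mm wide, 28 mm high, left of the tray. Origin: centre of its underside. Leave alone.

How it is judged:
By the outcome, as a careful person would: the job done as asked, in the order asked, and still so for the second after the job is handed in, with the robot touching nothing.
It also fails if it takes over 48 s, if anything falls off the work surface, if the arm or the gripper's body presses on something with over 40 N, if the wrist force passes 120 N, or if a joint passes its speed limit or range.

## Working session

There is one attempt and no reset: what is moved stays moved. The work goes in short steps, Python scripts to look and compute and a tool call to move; the robot and the scene stay as the last step left them, time stands still between calls to the robot, and variables do not carry over. Pictures are saved under pics/ and viewed, and the job is handed in when it is done.

Besides the shell and the picture viewer there is one more tool, called as name(argument=value, ...) on one line, values as JSON. drive_tool: Moves the arm, as the interface text tells. Its arguments: {"type":"object","properties":{"gripper":{"type":"array","items":{"type":"number"}},"offset":{"type":"array","items":{"type":"array","items":{"type":"number"}}},"turn":{"type":"array","items":{"type":"number"}},"force":{"type":"number"}},"required":["gripper","offset","turn"]}

```bash
mkdir -p pics; cat > h.py <<'E'
import numpy as np,cv2,sys
from rig import ctrl
def cap(n,f=None):
    p,d=ctrl.capture(n)
    if f: cv2.imwrite('pics/'+f,p[:,:,::-1])
    return p,d
def K(n):
    c=ctrl.camera_params(n); f=210/np.tan(np.radians(c['fovy'])/2); return f,c['cx'],c['cy'],c
def cam2w(n,pt):
    return (np.linalg.inv(np.array(K(n)[3]['view']))@np.r_[pt,1])[:3]
def proj(n,P):
    f,cx,cy,c=K(n); q=np.array(c['view'])@np.r_[P,1]; return cx+f*q[0]/q[2],cy+f*q[1]/q[2]
def unproj(n,u,v,d):
    f,cx,cy,c=K(n); return cam2w(n,[(u-cx)/f*d,(v-cy)/f*d,d])
E
python3 - <<'E'
from h import *
np.set_printoptions(precision=1,suppress=True)
print({k:np.round(v,3) for k,v in ctrl.sense().items()})
for n in ['scene','side']:
    cap(n,n+'0.png'); print(n,K(n))
    for q in ['tray','plate','hole_left','hole_right']:
        for r in ctrl.pinpoint(n,q)[:2]: print(n,q,round(r['score'],2),cam2w(n,r['centre']))
E
```

```text
{'time_s': np.float64(0.0), 'joints': array([ 1.1,  0.3,  1.5, -0. ,  1.3, -0.2]), 'dq': array([ 0.,  0.,  0., -0., -0.,  0.]), 'tau': array([ -0. , -41.2, -26. ,  -0. ,   0. ,  -0. ]), 'eef_pos': array([149.9, 502.9, 230.7]), 'ee_rot': array([-0.6,  0.6,  0.4, -0.4]), 'force': array([-0. , -0.1, -0.7]), 'wrist_torque': array([-0., -0.,  0.]), 'grip_width': np.float64(0.998)}
scene (np.float64(499.75079050425654), 278.29486630825795, 204.06128636282781, {'fovy': 45.585211242741686, 'cx': 278.29486630825795, 'cy': 204.06128636282781, 'view': array([[   0.7,    0.7,    0. , -390.9],
       [   0.6,   -0.5,   -0.6, -300.7],
       [  -0.4,    0.4,   -0.8, 1283.3],
       [   0. ,    0. ,    0. ,    1. ]])})
scene plate 0.58 [566.2 -39.6  31.3]
scene hole_left 0.77 [506.8  -5.8  39.1]
scene hole_right 0.57 [ 535.4 -100.5   39.5]
side (np.float64(418.7864779909454), 282.3491065458355, 209.3700885745493, {'fovy': 53.262846633142864, 'cx': 282.3491065458355, 'cy': 209.3700885745493, 'view': array([[   1. ,   -0.1,   -0. , -531.5],
       [  -0.1,   -0.7,   -0.7,  119. ],
       [   0.1,    0.7,   -0.7, 1011.7],
       [   0. ,    0. ,    0. ,    1. ]])})
side tray 0.78 [558.8 -65.5   2.5]
side plate 0.92 [561.6 -39.   33.9]
side plate 0.27 [545.6 232.    4.8]
side hole_left 0.3 [ 528.9 -103.2   40.8]
side hole_left 0.28 [542.8 236.1   4.3]
side hole_right 0.89 [ 530.  -102.5   39.8]
```

View pics/scene0.png

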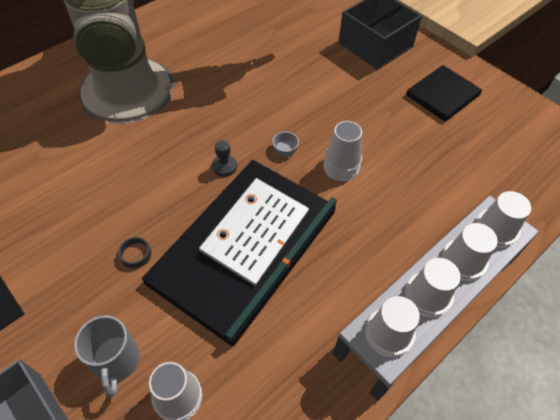

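View pics/side0.png

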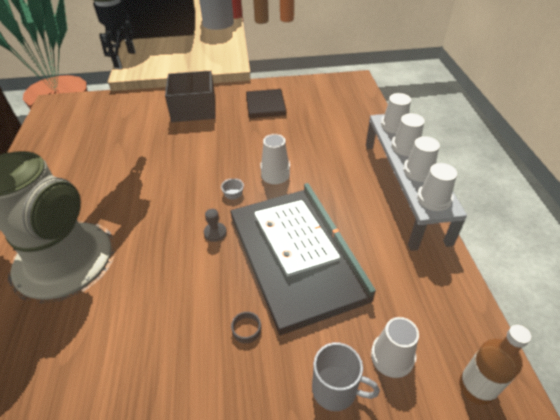

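The scene picture shows the tray, with its plate shifted towards +y (its holes at about (251,199) and (223,234), its mark at (281,242)) and the lip mark at (286,262). I'll fit the tray and plate from depth.

```bash
cat > fit.py <<'E'
from h import *
np.set_printoptions(precision=1,suppress=True)
def cloud(n,d):
    f,cx,cy,c=K(n); v,u=np.mgrid[:420,:560]
    P=np.stack([(u-cx)/f*d,(v-cy)/f*d,d,np.ones_like(d)],-1)@np.linalg.inv(np.array(c['view'])).T
    return P[...,:3]
def orange(p,lo=40):
    h=cv2.cvtColor(p,cv2.COLOR_RGB2HSV)
    return (h[...,0]>4)&(h[...,0]<20)&(h[...,1]>150)&(h[...,2]>150)
if __name__=='__main__':
  for n in ['scene','side']:
    p,d=cap(n); P=cloud(n,d)
    def reg(q):
        r=ctrl.regions_of(n,q); print(n,q,[(round(x['score'],2),int(x['mask'].sum())) for x in r[:3]]); return r[0]['mask']
    mt=reg('tray'); mp=reg('plate')
    m=(mt|mp)&(d>0)
    def rect(Q):
        r=cv2.minAreaRect(Q[:,:2].astype(np.float32)); return r, cv2.boxPoints(r)
    t=P[m&(P[...,2]>15)&(P[...,2]<70)]
    print('tray rect',rect(t)); 
    pl=P[mp&(d>0)]; print('plate rect',rect(pl),'z',np.percentile(pl[:,2],[2,50,98]))
    lip=P[mt&(P[...,2]>44)&(P[...,2]<58)]; print('lip',len(lip),rect(lip) if len(lip)>5 else '')
    dk=P[mt&~mp&(P[...,2]<38)&(P[...,2]>22)]; print('deck z',np.median(dk[:,2]))
    o=orange(p)&cv2.dilate(m.astype(np.uint8),np.ones((5,5))).astype(bool)
    k,l,s,c=cv2.connectedComponentsWithStats(o.astype(np.uint8))
    for i in range(1,k):
        if s[i,4]>3: print('orange',s[i,4],c[i],P[(l==i)&(d>0)].mean(0))
E
python3 fit.py
```

```text
scene tray [(0.71, 12372)]
scene plate [(0.81, 5846), (0.43, 11778)]
tray rect (((560.3723754882812, -70.81253051757812), (222.29771423339844, 361.30377197265625), 13.756791114807129), array([[ 409.5,   78.2],
       [ 495.4, -272.7],
       [ 711.3, -219.9],
       [ 625.4,  131.1]], dtype=float32))
plate rect (((563.4313354492188, -35.78062438964844), (130.03585815429688, 211.95724487304688), 16.67367172241211), array([[ 470.7,   47.1],
       [ 531.6, -156. ],
       [ 656.1, -118.6],
       [ 595.3,   84.4]], dtype=float32)) z [36.2 44.7 51.8]
lip 1142 (((586.5950927734375, -64.3629150390625), (164.4559783935547, 360.2487487792969), 13.760335922241211), array([[ 463.9,   91. ],
       [ 549.6, -258.9],
       [ 709.3, -219.8],
       [ 623.6,  130.2]], dtype=float32))
deck z 27.085128848674003
orange 11 [279.9 241.5] [618.  -23.6  40.6]
orange 26 [285.7 260.5] [658.8 -45.5  46.6]
side tray [(0.89, 9307)]
side plate [(0.82, 3687)]
tray rect (((558.51513671875, -68.62818908691406), (220.15338134765625, 363.4939270019531), 13.644137382507324), array([[ 408.7,   82. ],
       [ 494.4, -271.2],
       [ 708.4, -219.3],
       [ 622.6,  134. ]], dtype=float32))
plate rect (((565.0550537109375, -37.96166229248047), (138.2931671142578, 202.71189880371094), 16.471282958984375), array([[ 470. ,   39.6],
       [ 527.5, -154.8],
       [ 660.1, -115.6],
       [ 602.6,   78.8]], dtype=float32)) z [38.2 47.4 54.3]
lip 740 (((584.7847290039062, -63.99176025390625), (166.66513061523438, 358.9932861328125), 14.165669441223145), array([[ 460.1,   89.7],
       [ 547.9, -258.4],
       [ 709.5, -217.6],
       [ 621.7,  130.4]], dtype=float32))
deck z 29.462208438558264
```

```bash
cat >> h.py <<'E'
from scipy.spatial.transform import Rotation as R
TC=np.array([559.5,-69.7]); TY=np.radians(13.7)
def w2t(p):
    p=np.asarray(p)[:2]-TC; c,s=np.cos(TY),np.sin(TY); return np.array([c*p[0]+s*p[1],-s*p[0]+c*p[1]])
def t2w(p): c,s=np.cos(TY),np.sin(TY); return TC+np.array([c*p[0]-s*p[1],s*p[0]+c*p[1]])
def tool():
    s=ctrl.sense(); q=s['ee_rot']; return np.array(s['eef_pos']),R.from_quat([q[1],q[2],q[3],q[0]]).as_matrix(),s
def togo(x,y,z):
    p,M,s=tool(); t=np.r_[t2w([x,y]),z]; return M.T@(t-p)
E
python3 - <<'E'
from h import *
np.set_printoptions(precision=3,suppress=True)
p,M,s=tool(); print(p,w2t(p)); print(M)
for n in ['scene','side']:
    cap(n)
    for q in ['cups_a','jug','tamper','basket','dosing_ring']:
        for r in ctrl.pinpoint(n,q)[:3]:
            w=cam2w(n,r['centre']); print(n,q,round(r['score'],2),w,w2t(w))
ang=np.degrees(np.arctan2(M[1,0],M[0,0])); print('tool x yaw',ang,'tray y yaw',103.7)
print(togo(-85,30,120))
E
```

```text
[150.063 503.13  231.309] [-262.12   653.503]
[[ 0.286  0.    -0.958]
 [ 0.958  0.     0.286]
 [ 0.    -1.    -0.   ]]
scene cups_a 0.89 [ 712.108 -342.139   -4.495] [  83.742 -300.831]
scene cups_a 0.73 [542.377 231.8    -3.394] [ 54.771 296.977]
scene jug 0.76 [ 589.788 -387.695    0.833] [ -45.887 -316.121]
scene tamper 0.63 [369.824  28.614   0.631] [-160.995  140.439]
scene basket 0.83 [421.109 168.634  -1.578] [-78.007 264.329]
scene basket 0.72 [ 592.065 -385.411   -0.451] [ -43.134 -314.441]
scene dosing_ring 0.78 [ 430.393 -246.037   -5.188] [-167.197 -140.743]
side cups_a 0.77 [545.876 234.38    3.182] [ 58.781 298.656]
side cups_a 0.68 [ 709.007 -343.072    0.01 ] [  80.508 -301.003]
side cups_a 0.18 [ 532.808 -103.725   40.218] [-33.991 -26.736]
side jug 0.87 [ 583.178 -384.894   -2.275] [ -51.645 -311.834]
side jug 0.6 [556.738 -64.719   1.205] [-1.504  5.494]
side tamper 0.59 [367.75   32.611   1.198] [-162.063  144.814]
side tamper 0.5 [501.565  -5.783  41.723] [-41.149  75.82 ]
side basket 0.69 [545.483 233.647   3.271] [ 58.226 298.036]
side basket 0.66 [418.807 171.34    1.39 ] [-79.603 267.504]
side dosing_ring 0.81 [ 429.076 -244.409    0.531] [-168.091 -138.849]
tool x yaw 73.39384621659903 tray y yaw 103.7
[-448.906  111.301 -467.542]
```

drive_tool(gripper=[0.3,0.3,0.3,0.3,0.3,0.3,0.3,0.3,0.3,0.3,0.3,0.3,0.3,0.3,0.3,0.3,0.3,0.3,0.3,0.3], offset=[[-0.0225,0,-0.0235],[-0.0225,0,-0.0235],[-0.0225,0,-0.0235],[-0.0225,0,-0.0235],[-0.0225,0,-0.0235],[-0.0225,0,-0.0235],[-0.0225,0,-0.0235],[-0.0225,0,-0.0235],[-0.0225,0,-0.0235],[-0.0225,0,-0.0235],[-0.0225,0,-0.0235],[-0.0225,0,-0.0235],[-0.0225,0,-0.0235],[-0.0225,0,-0.0235],[-0.0225,0,-0.0235],[-0.0225,0,-0.0235],[-0.0225,0,-0.0235],[-0.0225,0,-0.0235],[-0.0225,0,-0.0235],[-0.0225,0,-0.0235]], turn=[0,0,0,0,0,0,0,0,0,0,0,0,0,0,0,0,0,0,0,0])

```text
time_s: 3.07
eef_pos: [472.4, -64.1, 231.3]
ee_rot: [-0.567, 0.567, 0.423, -0.422]
force: [0.7, 0.2, -0.1]
grip_width: 0.699
```

drive_tool(gripper=[0.3,0.3,0.3,0.3,0.3,0.3,0.3], offset=[[0,0,0],[0,0,0],[0,0,0],[0,0,0],[0,0,0],[0,0,0],[0,0,0]], turn=[-5,-5,-5,-5,-5,-5.3,0])

```text
time_s: 3.65
eef_pos: [471.9, -62.4, 231.3]
ee_rot: [-0.436, 0.436, 0.557, -0.557]
force: [-0.5, -0.2, 0.7]
grip_width: 0.699
```

```bash
python3 - <<'E'
from h import *
np.set_printoptions(precision=3,suppress=True)
p,M,s=tool(); print(s['time_s'],p,w2t(p),s['grip_width'],s['joints']); print(M)
cap('wrist','w1.png'); 
c=ctrl.camera_params('wrist'); print(c)
f=210/np.tan(np.radians(c['fovy'])/2)
T=np.array(c['tool_from_camera'])
for q in ['hole_left','hole_right','plate','tray']:
    for r in ctrl.pinpoint('wrist',q)[:2]:
        w=p+M@(T@np.r_[r['centre'],1])[:3]; print(q,round(r['score'],2),w,w2t(w))
print(togo(-85,30,120))
E
```

```text
3.65 [471.853 -62.439 231.347] [-83.433  27.813] 0.6994089964603049 [-0.378  0.204  1.638  0.     1.299 -2.191]
[[-0.24   0.    -0.971]
 [ 0.971 -0.    -0.24 ]
 [-0.    -1.    -0.   ]]
{'fovy': 69.17756930864172, 'cx': 281.35442124278796, 'cy': 213.55952351476935, 'tool_from_camera': array([[   1.   ,   -0.001,    0.001,    0.397],
       [  -0.001,   -0.323,    0.946, -142.177],
       [  -0.   ,   -0.946,   -0.323,   83.471],
       [   0.   ,    0.   ,    0.   ,    1.   ]])}
hole_left 0.71 [504.9    -5.905  39.645] [-37.937  74.911]
hole_right 0.68 [528.639 -99.853  37.979] [-37.124 -21.986]
plate 0.83 [561.298 -36.793  32.424] [ 9.54  31.545]
plate 0.28 [502.142  -5.556  39.818] [-40.534  75.904]
[  2.147 111.318   1.575]
```

View pics/w1.png

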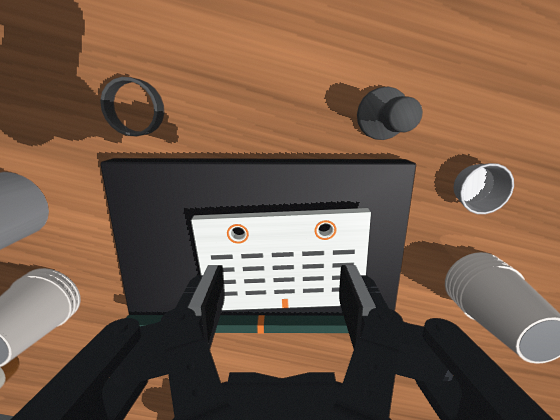

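The wrist view shows the propped plate's front edge at row ~213, the holes at (237,233) and (325,230), and the fingers straddling its centre at columns ~210–360. Now I'll go down in front of the plate.

drive_tool(gripper=[0.3,0.3,0.3,0.3,0.3,0.3,0.3,0.3,0.3], offset=[[0.002,0.028,0.004],[0,0.028,0],[0,0.028,0],[0,0.028,0],[0,0.028,0],[0,0.028,0],[0,0.016,0],[0,0.01,0],[0,0,0]], turn=[0,0,0,0,0,0,0,0,0])

```text
time_s: 4.65
eef_pos: [466.7, -61.2, 35.9]
ee_rot: [0.438, -0.436, -0.556, 0.556]
force: [-0.8, -0.4, 0.4]
grip_width: 0.701
```

```bash
python3 - <<'E'
from h import *
np.set_printoptions(precision=3,suppress=True)
p,M,s=tool(); print(s['time_s'],p,w2t(p),s['force'])
cap('wrist','w2.png'); p,d=cap('side'); cv2.imwrite('pics/s2.png',cv2.resize(p[160:340,180:420],None,fx=3,fy=3)[:,:,::-1])
E
```

```text
4.65 [466.724 -61.167  35.852] [-88.116  30.263] [-0.756 -0.404  0.368]
```

View pics/w2.png

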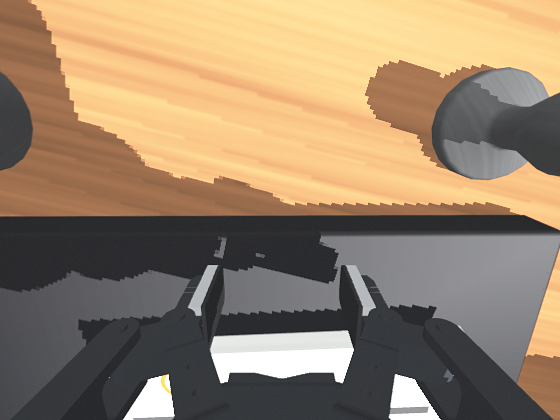

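View pics/s2.png

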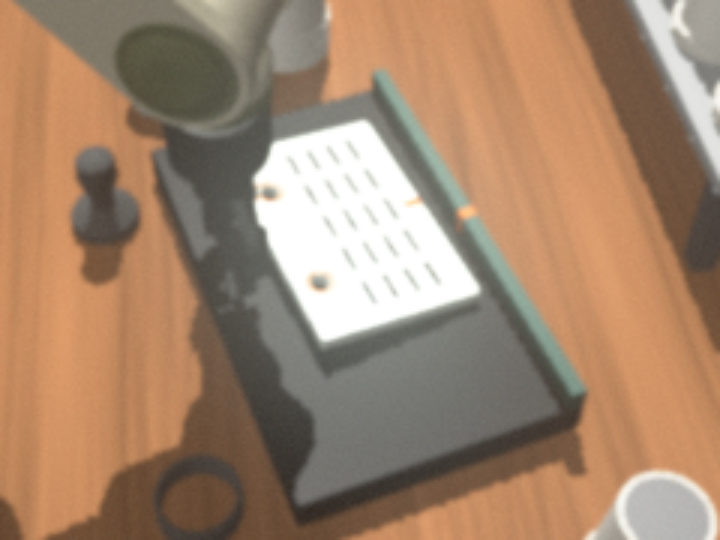

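drive_tool(gripper=[0.3,0.3,0.3,0.3,0.3,0.3,0.3,0.3,0.3,0.3], offset=[[0,0.003,0],[0,0.002,0],[0,0,-0.006],[0,0,-0.006],[0,0,-0.006],[0,0,-0.004],[0,0,-0.003],[0,0,-0.002],[0,0,-0.002],[0,0,0]], turn=[0,0,0,0,0,0,0,0,0,0])

```text
time_s: 5.58
eef_pos: [495.9, -54.5, 32.3]
ee_rot: [-0.437, 0.437, 0.556, -0.556]
force: [-0.2, -0.2, 0.0]
grip_width: 0.699
```

```bash
python3 - <<'E'
from h import *
np.set_printoptions(precision=3,suppress=True)
p,M,s=tool(); print(s['time_s'],p,w2t(p),s['force'])
p,d=cap('side'); cv2.imwrite('pics/s3.png',cv2.resize(p[160:340,180:420],None,fx=3,fy=3)[:,:,::-1])
E
```

```text
5.5833 [495.898 -54.477  32.25 ] [-58.187  29.853] [-0.169 -0.175  0.03 ]
```

View pics/s3.png

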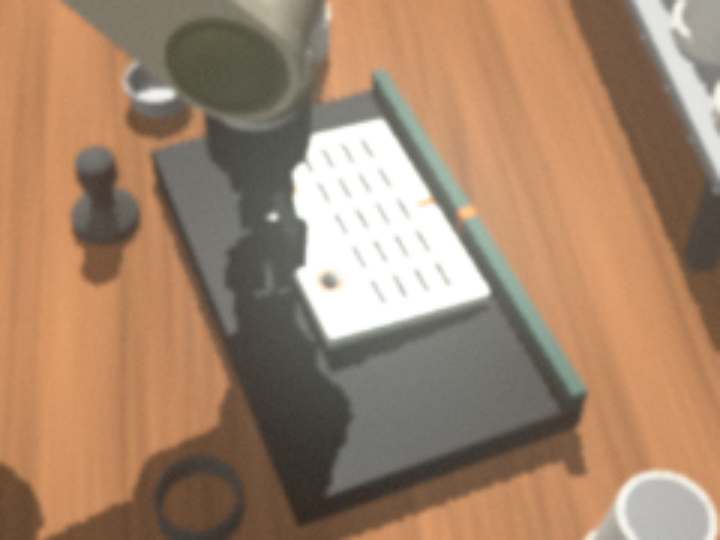

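The plate is sliding and the lip gap is down to roughly 10 mm. I'll keep going gently.

drive_tool(gripper=[0.3,0.3,0.3,0.3,0.3,0.3], offset=[[0,0,-0.002],[0,0,-0.002],[0,0,-0.002],[0,0,-0.002],[0,0,0],[0,0,0]], turn=[0,0,0,0,0,0])

```text
time_s: 6.13
eef_pos: [503.8, -52.7, 32.4]
ee_rot: [-0.437, 0.437, 0.556, -0.556]
force: [-0.3, -0.5, -0.1]
grip_width: 0.701
```

```bash
cat > look.py <<'E'
from h import *
np.set_printoptions(precision=2,suppress=True)
f=sys.argv[1]
p,M,s=tool(); print(s['time_s'],p,w2t(p),s['force'],'yaw',np.degrees(np.arctan2(M[1,0],M[0,0])))
for n in ['side','scene']:
    p,d=cap(n)
    for q in ['hole_left','hole_right']:
        for r in ctrl.pinpoint(n,q)[:1]: 
            w=cam2w(n,r['centre']); print(n,q,round(r['score'],2),w2t(w),w[2])
    a=(slice(160,340),slice(180,420)) if n=='side' else (slice(160,340),slice(140,340))
    cv2.imwrite('pics/%s_%s.png'%(n,f),cv2.resize(p[a],None,fx=3,fy=3)[:,:,::-1])
E
python3 look.py 4
```

```text
6.1333 [503.79 -52.73  32.41] [-50.11  29.68] [-0.34 -0.45 -0.11] yaw 103.69487605470573
side hole_left 0.88 [-21.83  78.74] 36.5488507735148
side hole_right 0.95 [-20.52 -24.33] 42.10301565853479
scene hole_left 0.57 [-17.08  73.48] 36.03088240700674
scene hole_right 0.57 [-19.19 -25.05] 33.425089377002564
```

View pics/side_4.png

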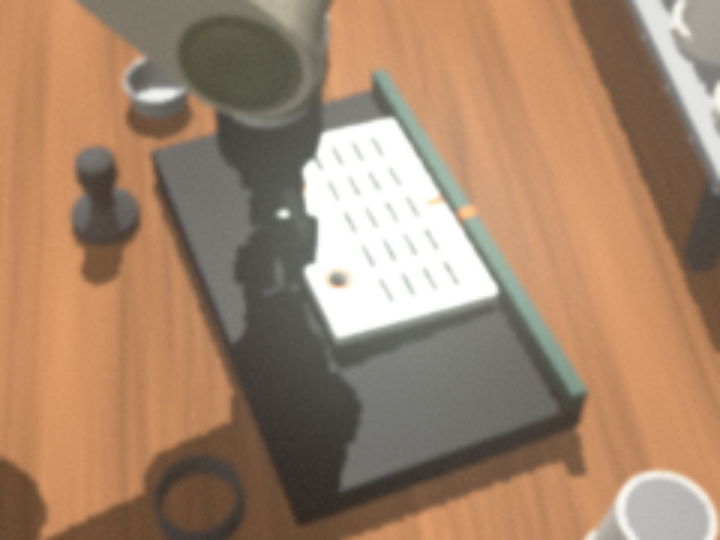

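drive_tool(gripper=[0.3,0.3,0.3,0.3], offset=[[0,0,-0.0015],[0,0,-0.0015],[0,0,0],[0,0,0]], turn=[0,0,0,0])

```text
time_s: 6.77
eef_pos: [506.4, -51.9, 32.2]
ee_rot: [-0.437, 0.437, 0.556, -0.556]
force: [-0.6, -0.7, -0.1]
grip_width: 0.7
```

drive_tool(gripper=[0.3,0.3], offset=[[0,0,-0.001],[0,0,0]], turn=[0,0])

```text
time_s: 6.93
eef_pos: [507.3, -51.7, 32.2]
ee_rot: [0.437, -0.437, -0.556, 0.556]
force: [-0.9, -0.1, -0.3]
grip_width: 0.696
```

drive_tool(gripper=[0.3,0.3], offset=[[0,0,-0.001],[0,0,0]], turn=[0,0])

```text
time_s: 7.1
eef_pos: [507.6, -51.6, 32.1]
ee_rot: [0.437, -0.436, -0.556, 0.557]
force: [-4.3, -2.0, 0.7]
grip_width: 0.703
```

```bash
python3 look.py 5
```

```text
7.1 [507.59 -51.63  32.06] [-46.15  29.85] [-4.28 -2.04  0.67] yaw 103.71940043222673
side hole_left 0.9 [-18.84  74.93] 39.357278246860005
side hole_right 0.85 [-17.59 -23.91] 35.38842960589341
scene hole_left 0.81 [-15.09  73.62] 35.24210628929882
scene hole_right 0.65 [-15.01 -24.29] 35.68545180485137
```

View pics/side_5.png

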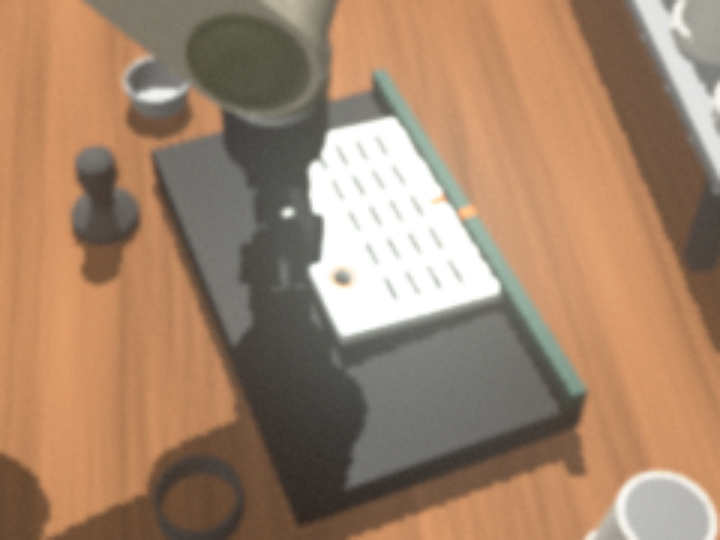

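The plate is against the lip (5 N reaction, hole x ≈ -15 from the scene camera) with a remaining offset of about +25 mm in y. I'll back off, lift, and go round to the +y side with the fingers shut.

drive_tool(gripper=[0.3,0.3,0.3,0.3,0.5,0.7,1,1,1,1,1,1,1,1], offset=[[0,0,0.01],[0,0,0.01],[0,-0.025,0],[0,-0.03,0],[0,-0.03,0],[0.025,0,-0.02],[0.025,0,-0.02],[0.025,0,-0.02],[0.025,0,-0.02],[0.025,0,-0.016],[0,0.025,0],[0,0.03,0],[0,0.02,0],[0,0,0]], turn=[0,0,0,0,0,0,0,0,0,0,0,0,0,0])

```text
time_s: 8.57
eef_pos: [550.5, 88.3, 38.6]
ee_rot: [0.439, -0.435, -0.555, 0.557]
force: [-1.1, -0.7, -1.1]
grip_width: -0.001
```

```bash
python3 look.py 6
```

```text
8.5667 [550.54  88.3   38.65] [ 28.72 155.63] [-1.14 -0.71 -1.14] yaw 103.71031360434642
side hole_left 0.63 [-18.83  75.88] 37.7198690672152
side hole_right 0.55 [-17.24 -25.06] 37.657052213593715
scene hole_left 0.97 [-14.44  75.17] 33.94178999185931
scene hole_right 0.83 [-17.57 -29.05] 35.86336254543778
```

View pics/scene_6.png

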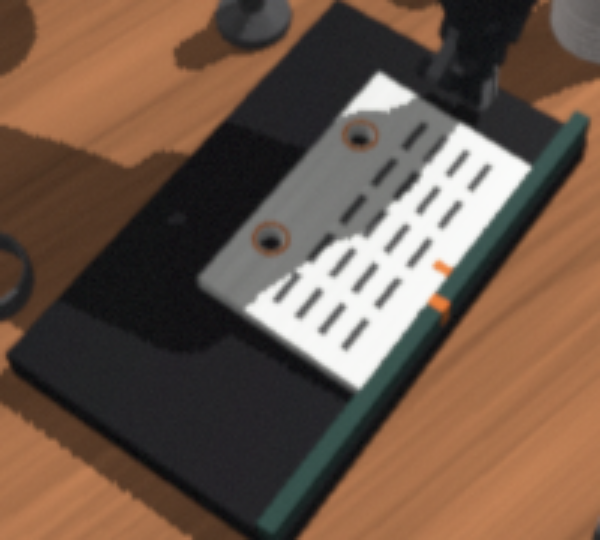

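View pics/side_6.png

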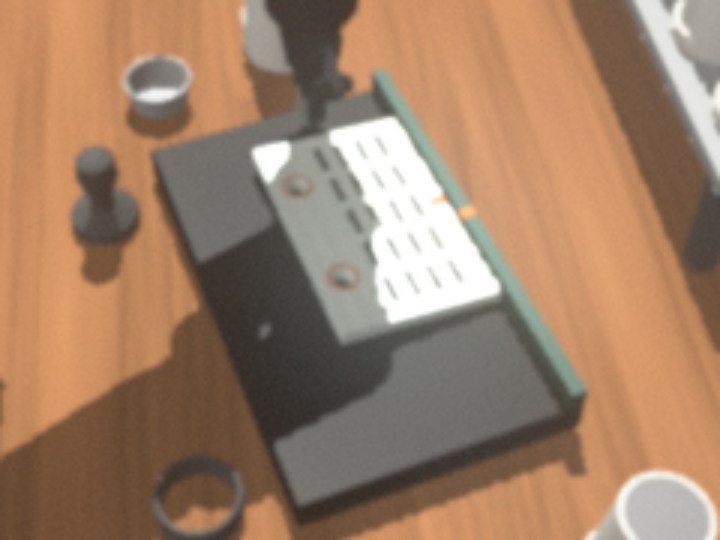

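drive_tool(gripper=[1,1,1,1,1,1,1,1,1,1], offset=[[0,0.002,0],[-0.004,0,0],[-0.004,0,0],[-0.004,0,0],[-0.004,0,0],[-0.004,0,0],[-0.004,0,0],[-0.003,0,0],[-0.003,0,0],[0,0,0]], turn=[0,0,0,0,0,0,0,0,0,0])

```text
time_s: 9.7
eef_pos: [559.9, 58.3, 40.5]
ee_rot: [-0.437, 0.437, 0.556, -0.556]
force: [-0.3, 1.0, 3.1]
grip_width: -0.003
```

```bash
python3 look.py 7
```

```text
9.7 [559.87  58.34  40.47] [ 30.68 124.31] [-0.26  0.96  3.11] yaw 103.68187669586736
side hole_left 0.73 [-20.16  66.96] 39.33049334067846
side hole_right 0.7 [-19.26 -34.64] 38.723358523228626
scene hole_left 0.82 [-16.12  66.1 ] 35.93736361441063
scene hole_right 0.85 [-13.74 -37.61] 36.573239085306454
```

View pics/scene_7.png

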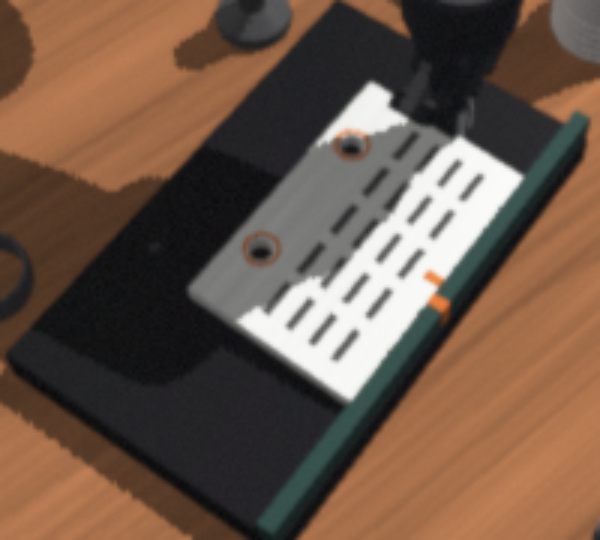

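```bash
python3 - <<'E'
from h import *
p,M,s=tool(); print(p,s['force'],M[:,1]); cap('wrist','w7.png')
E
```

```text
[559.83890375  58.50047866  40.40784822] [ 0.03595494 -1.50957816  2.34823618] [ 5.16131360e-04 -6.18386600e-04 -9.99999676e-01]
```

View pics/w7.png

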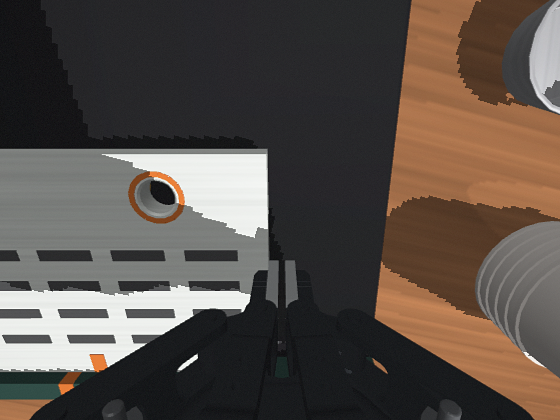

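The wrist view shows the finger beside the plate's +y edge (column ~268) and the left pin offset inside the hole. I'll lower the tip 4 mm and push on about 10 mm.

drive_tool(gripper=[1,1,1,1,1,1,1,1,1], offset=[[0.003,0,0],[0,0.004,0],[-0.003,0,0],[-0.003,0,0],[-0.003,0,0],[-0.002,0,0],[-0.002,0,0],[0,0,0],[0,0,0]], turn=[0,0,0,0,0,0,0,0,0])

```text
time_s: 10.8
eef_pos: [561.9, 50.0, 36.7]
ee_rot: [-0.437, 0.436, 0.556, -0.556]
force: [-2.5, 4.7, 8.1]
grip_width: -0.0
```

```bash
cat > wl.py <<'E'
from h import *
from fit import orange
np.set_printoptions(precision=2,suppress=True)
p,M,s=tool(); im,d=cap('wrist','w%s.png'%sys.argv[1])
print(s['time_s'],p,w2t(p),s['force'])
c=ctrl.camera_params('wrist'); f=210/np.tan(np.radians(c['fovy'])/2); T=np.array(c['tool_from_camera'])
def un(u,v,z): 
    dr=M@(T[:3,:3]@np.array([(u-c['cx'])/f,(v-c['cy'])/f,1])); o=p+M@T[:3,3]; k=(z-o[2])/dr[2]; return o+k*dr
o=orange(im); k,l,st,ce=cv2.connectedComponentsWithStats(o.astype(np.uint8))
for i in range(1,k):
    if st[i,4]>40:
        u,v=st[i,0]+st[i,2]/2,st[i,1]+st[i,3]/2
        m=(l==i)&(d>0); print('px',ce[i],st[i],'z42',w2t(un(u,v,42)),'z50',w2t(un(u,v,50)),'z53',w2t(un(u,v,53)))
for q in ['hole_left','hole_right']:
    for r in ctrl.pinpoint('wrist',q)[:2]:
        w=p+M@(T@np.r_[r['centre'],1])[:3]; print(q,round(r['score'],2),w2t(w),w[2])
E
python3 wl.py 8; python3 look.py 8
```

```text
10.8 [561.86  49.97  36.74] [ 30.63 115.71] [-2.48  4.67  8.1 ]
px [170.3  185.05] [148 171  37  39 298] z42 [-17.48  63.04] z50 [-19.55  66.13] z53 [-20.32  67.29]
px [ 82.76 375.66] [ 75 371  17  13 144] z42 [94.35  1.21] z50 [85.75  7.91] z53 [82.52 10.42]
hole_left 0.61 [-14.95  59.79] 37.260396961443305
hole_right 0.74 [-15.8   56.49] 36.01482942562261
10.95 [561.88  49.97  36.76] [ 30.65 115.71] [-1.92  4.27  8.51] yaw 103.70172810039169
side hole_left 0.9 [-17.13  55.98] 35.77975465188774
side hole_right 0.84 [-17.07 -44.86] 50.45971435337697
scene hole_left 0.87 [-12.68  58.12] 36.15532012840151
scene hole_right 0.84 [-12.72 -46.44] 47.49558671120815
```

View pics/w8.png

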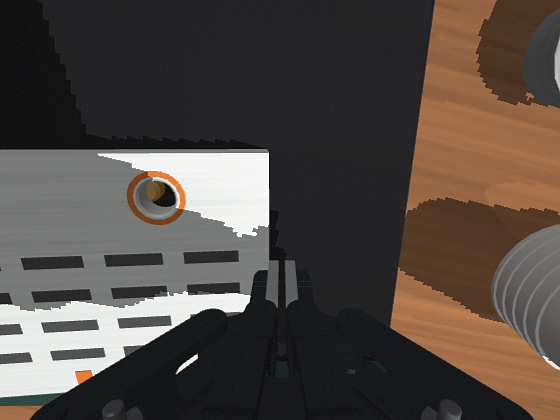

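View pics/scene_8.png

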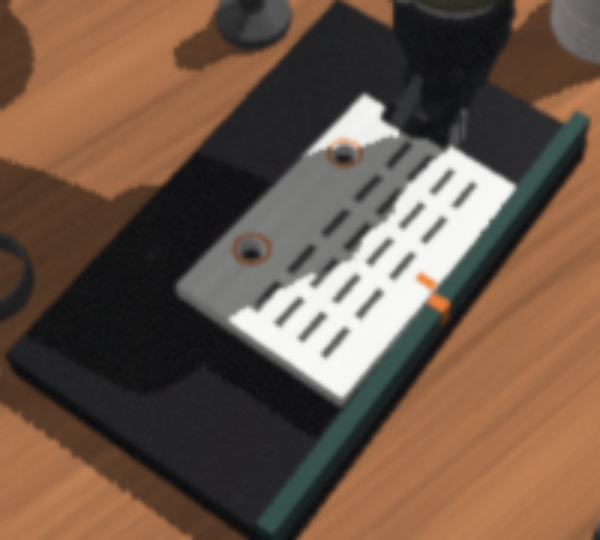

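```bash
cat > plane.py <<'E'
from h import *
from fit import cloud
np.set_printoptions(precision=2,suppress=True)
for n in ['scene','side']:
    p,d=cap(n); P=cloud(n,d); r=ctrl.regions_of(n,'plate')[0]; m=r['mask']&(d>0)
    m=cv2.erode(m.astype(np.uint8),np.ones((3,3))).astype(bool)
    Q=P[m]; t=np.array([w2t(q) for q in Q]); 
    z=Q[:,2]; ok=(z>34)&(z<62)
    for _ in range(4):
        A=np.c_[t,np.ones(len(t))]; co=np.linalg.lstsq(A[ok],z[ok],rcond=None)[0]; e=z-A@co; ok=abs(e)<4
    print(n,round(r['score'],2),m.sum(),'n',ok.sum(),'slope mm/100: x %.2f y %.2f'%(co[0]*100,co[1]*100),'z at centre(30,0) %.1f'%(co@[30,0,1]))
    rc=cv2.minAreaRect(t[ok].astype(np.float32)); print('rect',rc)
    # deck slope reference
    tr=ctrl.regions_of(n,'tray')
    if tr:
        m2=tr[0]['mask']&~cv2.dilate(r['mask'].astype(np.uint8),np.ones((7,7))).astype(bool)&(d>0)
        Q=P[m2]; t=np.array([w2t(q) for q in Q]); z=Q[:,2]; ok=(z>24)&(z<36)
        for _ in range(4):
            A=np.c_[t,np.ones(len(t))]; co=np.linalg.lstsq(A[ok],z[ok],rcond=None)[0]; ok=abs(z-A@co)<3
        print('  deck slope x %.2f y %.2f z0 %.1f'%(co[0]*100,co[1]*100,co@[30,0,1]))
E
python3 plane.py
```

```text
scene 0.55 2176 n 90 slope mm/100: x -8.45 y 0.08 z at centre(30,0) 54.4
rect ((100.77490234375, -307.8624572753906), (71.2232437133789, 39.5283203125), 72.34542846679688)
  deck slope x 0.01 y -0.04 z0 27.1
side 0.82 3126 n 3030 slope mm/100: x -2.18 y -9.80 z at centre(30,0) 53.4
rect ((28.60004425048828, 6.9919281005859375), (198.41299438476562, 128.5409393310547), 89.38060760498047)
  deck slope x 0.06 y 0.14 z0 29.6
```

View pics/side_8.png

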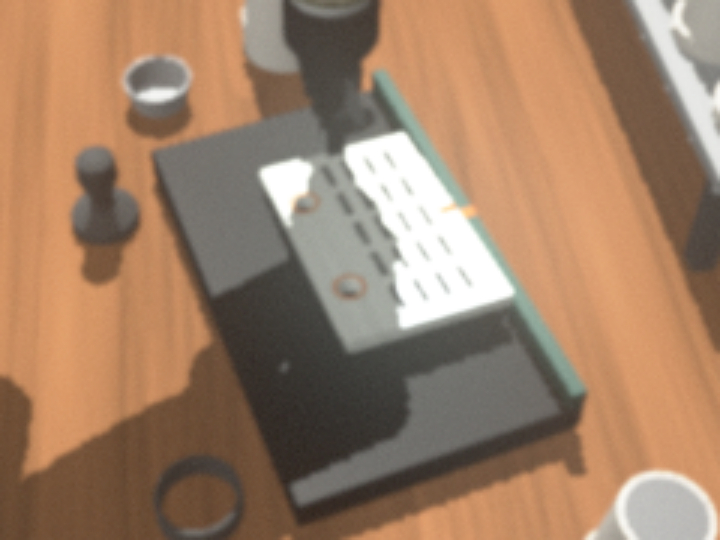

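The depth fit and side picture show the plate's -y end lifted: the fingertip, when lowered, held the +y edge down and levered the plate over the left pin. I'll ease the finger up slowly, then back off.

drive_tool(gripper=[1,1,1,1,1,1,1,1], offset=[[0,-0.001,0],[0,-0.001,0],[0,-0.001,0],[0,-0.001,0],[0,-0.001,0],[0,-0.001,0],[0,-0.001,0],[0,0,0]], turn=[0,0,0,0,0,0,0,0])

```text
time_s: 12.22
eef_pos: [561.7, 49.3, 43.1]
ee_rot: [0.437, -0.436, -0.556, 0.556]
force: [-0.3, 1.2, 0.1]
grip_width: 0.003
```

```bash
python3 look.py 9; python3 plane.py|grep -v deck
```

```text
12.2167 [561.66  49.27  43.08] [ 30.28 115.07] [-0.29  1.21  0.05] yaw 103.69567440701874
side hole_left 0.84 [-17.18  57.7 ] 37.884005204854475
side hole_right 0.7 [-160.93  145.18] 3.2926910749687295
scene hole_left 0.74 [-14.45  54.89] 34.978122049258786
scene hole_right 0.63 [-15.09 -46.43] 37.49347290437038
scene 0.69 5358 n 5281 slope mm/100: x -7.25 y 0.03 z at centre(30,0) 44.1
rect ((29.646148681640625, 5.032356262207031), (199.94577026367188, 127.47319793701172), 89.91815948486328)
side 0.93 3253 n 3189 slope mm/100: x -7.51 y 0.19 z at centre(30,0) 46.4
rect ((27.517162322998047, 5.918525695800781), (199.72341918945312, 126.17005157470703), 89.93122863769531)
```

View pics/side_9.png

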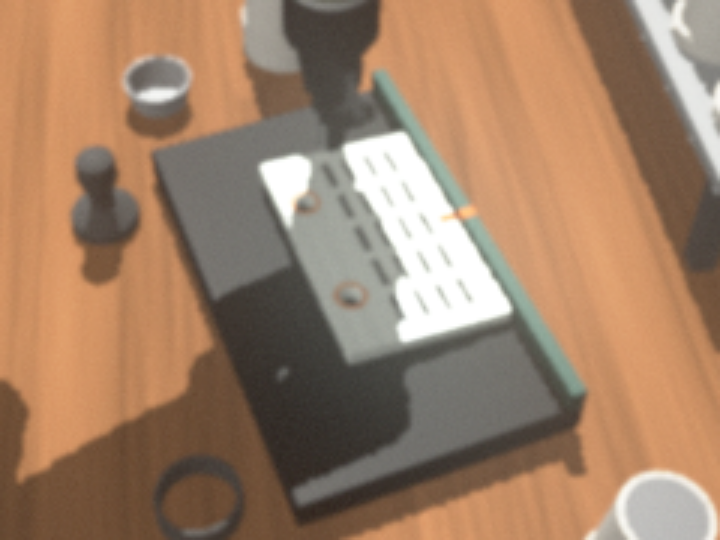

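The plate is back to its simple propped tilt, with about +5.5 mm left in y. I'll retreat clear this time, lower 3 mm, then push.

drive_tool(gripper=[1,1,1,1,1,1,1,1,1,1], offset=[[0.01,0,0],[0,0.0015,0],[0,0.0015,0],[-0.004,0,0],[-0.004,0,0],[-0.002,0,0],[-0.001,0,0],[-0.001,0,0],[-0.001,0,0],[0,0,0]], turn=[0,0,0,0,0,0,0,0,0,0])

```text
time_s: 13.65
eef_pos: [562.8, 45.9, 40.3]
ee_rot: [-0.437, 0.437, 0.556, -0.556]
force: [-0.1, 0.3, 0.1]
grip_width: -0.005
```

```bash
python3 look.py 10; python3 plane.py|grep -v deck
```

```text
13.65 [562.81  45.95  40.33] [ 30.61 111.57] [-0.15  0.26  0.07] yaw 103.68559029375291
side hole_left 0.69 [-16.38  50.59] 30.305916819793538
side hole_right 0.79 [-17.14 -51.83] 32.430292453504194
scene hole_left 0.87 [-14.02  51.64] 27.87887531942488
scene hole_right 0.56 [-14.2 -51. ] 28.626922277494714
scene 0.69 5301 n 5216 slope mm/100: x 0.28 y -0.01 z at centre(30,0) 39.1
rect ((30.54433250427246, -0.4017181396484375), (126.19815826416016, 201.41256713867188), 0.7048510313034058)
side 0.96 3433 n 3365 slope mm/100: x 0.03 y 0.11 z at centre(30,0) 41.6
rect ((28.66183853149414, 0.6261062622070312), (128.2935791015625, 200.1941680908203), 0.33561497926712036)
```

View pics/scene_10.png

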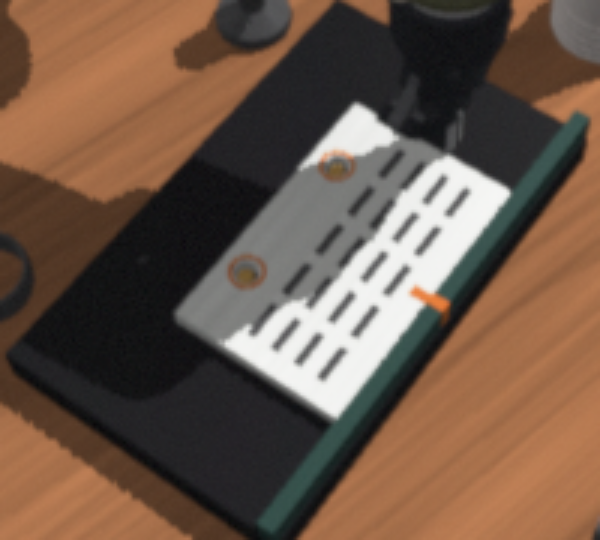

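It dropped flat: the slope is 0, both brass pins show in the holes, and the orange marks line up. Now I'll back off, lift clear and check again.

drive_tool(gripper=[1,1,1,1,1,1,1,1], offset=[[0.008,0,0],[0.008,0,0],[0,-0.03,0],[0,-0.035,0],[0,-0.035,0],[0,-0.035,0],[0,0,0],[0,0,0]], turn=[0,0,0,0,0,0,0,0])

```text
time_s: 14.92
eef_pos: [559.4, 62.5, 177.0]
ee_rot: [-0.436, 0.438, 0.557, -0.555]
force: [-0.6, -0.1, -0.8]
grip_width: 0.001
```

```bash
python3 look.py 11; python3 plane.py|grep -v deck; python3 - <<'E'
from h import *
np.set_printoptions(precision=1,suppress=True)
cap('wrist','w11.png')
for n in ['scene','side']:
    cap(n,n+'_full11.png')
    for q in ['cups_a','jug','tamper','basket','dosing_ring']:
        for r in ctrl.pinpoint(n,q)[:2]: 
            if r['score']>.5: print(n,q,round(r['score'],2),cam2w(n,r['centre']))
E
```

```text
14.9167 [559.41  62.46 176.97] [ 31.21 128.42] [-0.59 -0.14 -0.82] yaw 103.73532654534088
side hole_left 0.8 [-16.96  51.18] 33.565224184955696
side hole_right 0.62 [-17.   -51.55] 33.9805095827046
scene hole_left 0.66 [-16.71  51.84] 28.03065181196132
scene hole_right 0.73 [-14.15 -51.  ] 26.186083471932648
scene 0.97 5307 n 5194 slope mm/100: x 0.11 y -0.14 z at centre(30,0) 39.1
rect ((29.801082611083984, -1.0591888427734375), (199.67347717285156, 125.74911499023438), 89.88230895996094)
side 0.82 3364 n 3311 slope mm/100: x 0.16 y 0.15 z at centre(30,0) 41.6
rect ((28.475811004638672, 0.9982070922851562), (128.07594299316406, 201.70989990234375), 0.25978949666023254)
scene cups_a 0.87 [ 712.8 -343.6   -3.3]
scene cups_a 0.82 [541.  234.7  -1.2]
scene jug 0.95 [ 589.2 -390.1    0.1]
scene jug 0.55 [ 427.1 -246.9   -1.9]
scene tamper 0.75 [366.4  26.1  -0.9]
scene basket 0.59 [424.4 168.9  -4.4]
scene dosing_ring 0.83 [ 430.8 -249.1   -3. ]
side cups_a 0.93 [ 712.8 -347.1   -1.1]
side cups_a 0.92 [545.  234.    0.7]
side jug 0.89 [ 582.3 -383.3    3.4]
side tamper 0.59 [370.5  33.7  -0.1]
side basket 0.57 [421.1 175.    0.2]
side dosing_ring 0.71 [ 426.9 -243.4    0.1]
```

View pics/scene_full11.png

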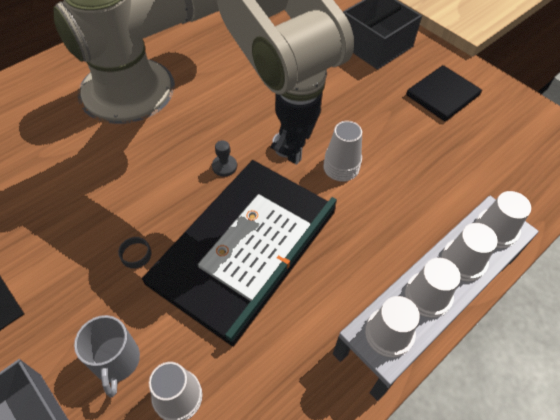

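View pics/w11.png

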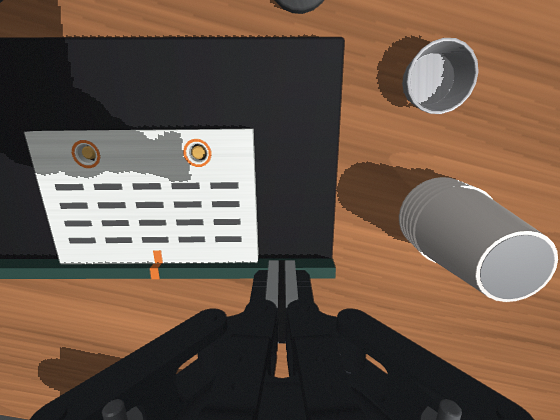

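Both brass pins sit inside the holes, at (87,154) and (198,152). The plate lies flat, the marks meet at (156,265), the neighbours are where they were and the arm is clear.

```bash
python3 -c "
from rig import ctrl
print(ctrl.finish_job())"
```

```text
the job is handed in; nothing more can be done
None
```

The drip plate is seated: both holes are over the pins, it lies flat on the deck, and the job was handed in at about 15 s of the 48 s. I slid it against the green lip with two spread fingertips on its front edge. Then I nudged it about 25 mm sideways with the shut fingers until it dropped.

**One mishap:** partway through the sideways push, lowering the fingertip against the plate's +y edge held that edge down. This tipped the -y end up by roughly 20 mm. I eased the finger up until the plate settled back, moved clear, and finished the push at the right height. The largest force I read was about 10 N.

**Last checks:**
- **Flatness:** the plate's slope was within 0.2 mm per 100 mm in both directions. Its top was at 39 mm in the scene camera and 42 mm in the side camera, with 42 mm expected. The scene camera also read the deck about 3 mm low, so the two agree.
- **Position:** the plate's centre came out at tray x 28–30 mm and y -1 to +1 mm. Both pins are visible in the holes and the orange marks line up.
- **Neighbours:** the cups, jug, tamper, ring and basket were where they started, within the network's error of a few mm. The cups in the right-hand stack and the basket differed by up to 4 mm between readings. The robot never came near either of them.

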